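Nest a medal blank for engraving and swing the retaining clip over it

ROBOT

A 6-joint arm with a two-finger parallel gripper is mounted at the origin on the work surface. World frame = base frame: x ahead of the robot, y to its left, z up, the work surface at z = 0. Lengths are in m, angles in rad, forces in N, time in s.
With the tool pointing down it reaches from about 0.25 to 0.725 m from the base axis. Payload 4 kg.
Tool frame: the origin (TCP) lies midway between the tips of the shut fingers; the grasp point (between the pads) lies 19 mm behind it; z points along the fingers, y is the line along which they close (so a half turn about z gives the same grasp; the last joint's range is limited). The gripper opens to 85 mm and grips with 20 to 120 N. Pads are 22 mm wide; open, the fingers measure 114 mm over their backs; the gripper's body (76 mm by 85 mm) begins 54 mm behind the grasp point. The pads swing forward as they close: fully open they stand 13 mm farther back than shut.
Start: joints at [-1.138, 0.241, 0.005, 1.335, 0, 1.571], TCP at [0.21, -0.454, 0.195] pointing down, gripper open.
Joint ranges: [-2.72, 2.72], [-1.05, 1.87], [-1.09, 1.28], [-1.99, 2.15], [-1.42, 1.44], [-3.14, 3.14]. Speed limits (rad/s): [2.79, 2.79, 3.14, 3.14, 3.14, 3.14].

INTERFACE

Orientations are given as a unit quaternion [x, y, z, w].
In Python, from workcell import bot gives the robot as it stands.
- The arm moves only by the tool move_arm, never from a script. Its argument "motion" is a list of rows, each an object of numbers: "x", "y", "z": the shift along the tool's x, y, z in cm; "yaw": the turn about the tool's z in degrees. A call has 1 to 20 rows; each row is the pose to reach, as a shift and turn from the pose commanded when the call began, along the tool's axes at that moment; what a row does not reach only later rows make up. A row lasts 1/8 s, in which the tool goes at most 62.5 mm and 10.7 degrees, less where a joint would pass 70% of its speed; a pose out of reach is approached as far as the arm can. A call with a gripper value outside its range is refused whole. "gripper" is the opening, from -1 (shut) to 1 (fully open), set as the call begins (left out, the last holds). The fingers move at their own pace and stop on an object; the grip force is fixed at half the most. Time passes only in rows, so rows that repeat a pose let the fingers close. It gives the time, the measured TCP pose, the force, the opening and the grip force at its end, in the units of the state.
- bot.get_obs(): the state, without advancing time (a new reading comes with each control period).
- bot.camera(name): name is "side" or "top" or "wrist"; returns the picture (420x560x3 uint8, blue, green, red); there is no depth.
- bot.camera_model(name): a dict with "K" (3x3 intrinsics, pixels), "dist" ([k1, k2, p1, p2, k3] as OpenCV has them; the pictures are not rectified), "world_from_camera" (4x4, takes a point from camera to world coordinates). Camera axes: x right, y down, z forward; pixel columns grow to the right and rows downward; lengths in m; the calibration is good to about 2 mm. A picture is of the moment at which its call begins: read the wrist's pose just before it. camera_model takes no time and is no camera call; for the wrist camera it gives the pose at the moment of the call.
- bot.job_done(): hands the job in; it is judged then, once.
Trained networks look in the newest picture that a camera, given by its name, has taken for a name from the list of things; names that differ only in an ending like _2 or _b are one class to them, and where a whole thing is asked for, a point or a joint stands for the part that bears it (a point fixed in the world has none). Each returns a list of dicts, best first, with "score" (0 to 1); they miss things now and then, are a little off and sometimes report something else, mostly with a low value. They report only what shows in the picture. A call takes as long as a camera call. They do not tell look-alikes from the thing itself.
- bot.cut_out(camera, name): "mask" (420x560 bool, what is visible of it) and "centre" ([row, column] in pixels, amid what is visible of it).
The state is a dict: "clock": time; "joint_pos": joint angles; "joint_vel": joint speeds; "tau": joint torques, N m; "eef_pos": TCP position; "tool_rot": TCP orientation; "ft_force": force on the tool from outside, world axes, zero at the start; "ft_torque": the same for the moment, N m; "grip_width": finger opening in m; "grasp_force": force on a finger pad.
Only numpy, scipy, OpenCV 4.12 (cv2) and the standard library are available. Lean on these libraries where they do the work, as an engineer would, in place of code of your own. Each camera call takes 0.05 s, during which the arm holds its last target. There are 200 camera calls.

TASK

Get the big round brass blank ready for engraving: with a fingertip, gently slide it across the nest plate until it drops into the round nest that fits it and lies flat on the nest floor, then push the steel retaining clip round to its stop so that its tip lies over the blank's edge. Only push: do not pinch the blank or pick it up, and leave the small tag in its nest and the other things on the bench alone.

Things in the scene. Friction and masses are not known exactly. Their poses are not given: they have to be found in the camera images.
- plate: nest plate: flat aluminium plate fixed to the bench, 150 mm along its own x, 240 mm along y, 18 mm thick; origin at the centre of its underside, z up. In its top: a 53 mm round nest centred at own (0, 35) mm, a 33 mm one at (-46, 86) mm, both 4.5 mm deep with a black liner. Stop pin 7 mm thick, 9 mm high at (31, 51) mm. Low strap clamps stick out 22 mm at (84, -75) and (-84, 75) mm
- medal: the big blank: loose plain brass disc, 50 mm diameter, 6 mm thick, about 100 g, lying on the plate's top 80 to 135 mm from the 53 mm nest's centre, on the plate's own -y side of it; nothing stands between. Origin at the centre of its underside. Seated, its underside is on the nest floor and its top 1.5 mm above the plate's top
- nest (a point): centre of the floor of the 53 mm nest, 13.5 mm above the bench (4.5 mm below the plate's top); axes as the plate's
- clip (a joint): retaining clip: dark steel bar 14 mm wide, 48 mm from pivot to tip, underside 3 mm and top 8 mm above the plate's top, on a vertical pivot. 0 = closed on its stop, bar pointing from the pivot at the nest's centre, tip over the blank's edge; grows (rad) as it opens, clockwise seen from above, to 1.6. Starts open at 0.8 to 1.5, clear of the nest. Stays where left; about 1 N at the peg moves it
- clip_pivot (a point): the clip's pivot axis, at the height of the plate's top, at own (45, 80) mm of the plate; axes as the plate's. The pivot's screw head is 17 mm wide and ends 14 mm above the plate's top
- clip_peg (a point): on the axis of the clip's upright peg, 36 mm from the pivot axis, 19 mm above the plate's top. The peg is 9 mm thick (knurled head 11 mm) and stands from 8 to 30 mm above the plate's top; it moves with the clip
- small_tag: small brass disc, 30 mm diameter, 6 mm thick, already seated in the 33 mm nest; to be left alone; origin at the centre of its underside
- padlock: brass padlock lying flat on the bench beside the plate's own +x side, 38 x 70 x 20 mm; to be left alone; origin under its body
- lock_cylinder: brass door-lock cylinder standing on its web beside the plate's own +x side, 62 mm long, 17 mm wide, 33 mm high; to be left alone; origin under its middle
- screwdriver: screwdriver, 180 mm long, handle 26 mm thick, lying on the bench beside the plate's own -x side; to be left alone; origin under its middle
- key_blank: brass key blank, 60 mm long, 3 mm thick, flat on the bench by the plate's own -x, -y corner; to be left alone; origin under its bow
- oil_bottle: white bottle, 48 mm thick, 130 mm high, standing on the left of the bench; to be left alone
- mug: white mug, 80 mm wide, 95 mm high, standing on the right of the bench; to be left alone
- chip_brush: brush, 190 mm long, lying on the left of the bench; to be left alone
Mind the look-alikes: they are no part of the job. Leave any turquoise look-alike of the medal alone.

How it is judged:
By the outcome, as a careful person would: the job done as asked, in the order asked, and still so for the second after the job is handed in, with the robot touching nothing.
It also fails if it takes over 58 s, if anything falls off the work surface, if the arm or the gripper's body presses on something with over 40 N, if the wrist force passes 120 N, or if a joint passes its speed limit or range.

## Working session

There is one attempt and no reset: what is moved stays moved. The work goes in short steps, Python scripts to look and compute and a tool call to move; the robot and the scene stay as the last step left them, time stands still between calls to the robot, and variables do not carry over. Pictures are saved under pics/ and viewed, at most 10 in all, crops included, and the job is handed in when it is done.

Besides the shell and the picture viewer there is one more tool, called after "Request:" as name(argument=value, ...) on one line, values as JSON. move_arm: Moves the arm, as the interface text tells. Its arguments: {"type":"object","properties":{"motion":{"type":"array"},"gripper":{"type":"number"}},"required":["motion"]}

```bash
mkdir -p pics
cat > h.py <<'E'
import numpy as np, cv2
from workcell import bot
def ray(cam,uv,z,m=None):
    m=m or bot.camera_model(cam);K=np.array(m["K"]);d=np.array(m["dist"]);T=np.array(m["world_from_camera"])
    p=cv2.undistortPoints(np.array(uv,float).reshape(-1,1,2),K,d).reshape(-1,2)
    r=np.c_[p,np.ones(len(p))]@T[:3,:3].T;o=T[:3,3]
    return o+r*((z-o[2])/r[:,2])[:,None]
def proj(cam,P,m=None):
    m=m or bot.camera_model(cam);T=np.linalg.inv(np.array(m["world_from_camera"]))
    return cv2.projectPoints(np.array(P,float).reshape(-1,1,3),cv2.Rodrigues(T[:3,:3])[0],T[:3,3],np.array(m["K"]),np.array(m["dist"]))[0].reshape(-1,2)
E
python3 - <<'E'
from h import *
i=bot.camera("top");cv2.imwrite("pics/top.png",i)
o=bot.get_obs();print(o["clock"],o["eef_pos"],o["tool_rot"],o["grip_width"])
for n,z in [("plate",.018),("medal",.024),("clip",.026),("clip_peg",.048),("small_tag",.0195),("padlock",.02),("lock_cylinder",.033),("screwdriver",.013),("key_blank",.003)]:
    for r in bot.cut_out("top",n)[:3]:
        c=r["centre"];print(n,round(r["score"],2),np.round(c),r["mask"].sum(),ray("top",[c[1],c[0]],z)[0].round(3))
E
```

```text
0.05 [ 0.20941205 -0.45326497  0.19413   ] [ 9.76678575e-01  2.14704205e-01 -2.16838970e-04 -1.00950635e-03] 0.08570813822803593
plate 0.93 [201. 304.] 4835 [ 0.547 -0.078  0.018]
medal 0.85 [215. 325.] 279 [ 0.509 -0.134  0.024]
medal 0.77 [294. 339.] 254 [ 0.305 -0.17   0.024]
medal 0.7 [223. 370.] 261 [ 0.489 -0.253  0.024]
clip 0.65 [194. 272.] 118 [0.561 0.007 0.026]
clip 0.62 [218. 274.] 84 [ 0.497 -0.001  0.026]
clip_peg 0.7 [192. 274.] 91 [0.562 0.    0.048]
clip_peg 0.6 [155. 284.] 277 [ 0.661 -0.022  0.048]
small_tag 0.61 [219. 272.] 88 [0.496 0.006 0.02 ]
padlock 0.56 [156. 282.] 297 [ 0.664 -0.02   0.02 ]
lock_cylinder 0.68 [156. 320.] 187 [ 0.664 -0.118  0.033]
screwdriver 0.95 [252. 314.] 367 [ 0.412 -0.105  0.013]
key_blank 0.54 [250. 360.] 50 [ 0.419 -0.23   0.003]
```

View pics/top.png

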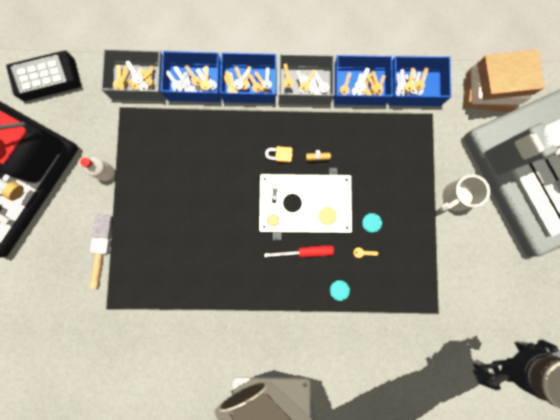

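The top view shows three discs that could be the medal: brass on the plate at (327,215), turquoise at (372,222) and turquoise at (340,290). I choose the brass one. The nest is at (292,203), the small tag at (273,219) and the clip at (275,195).

Run:
```python
from h import *
i=cv2.imread("pics/top.png");cv2.imwrite("pics/crop.png",cv2.resize(i[140:270,250:390],None,fx=5,fy=4.6 and 5 if 0 else 4.5,interpolation=cv2.INTER_CUBIC))
from scipy.spatial.transform import Rotation as R
o=bot.get_obs();T=np.eye(4);T[:3,:3]=R.from_quat(o["tool_rot"]).as_matrix();T[:3,3]=o["eef_pos"]
W=np.array(bot.camera_model("wrist")["world_from_camera"]);print((np.linalg.inv(T)@W).round(3));print(np.array(bot.camera_model("wrist")["K"]).round())
bot.camera("top")
m=bot.cut_out("top","plate")[0]["mask"].astype(np.uint8)
c=max(cv2.findContours(m,0,2)[0],key=cv2.contourArea);b=cv2.boxPoints(cv2.minAreaRect(c[:,0]));print(b,ray("top",b,.018).round(3))
```

```text
[[ 0.    -0.946 -0.325  0.085]
 [ 1.     0.001 -0.001 -0.001]
 [ 0.001 -0.325  0.946 -0.179]
 [ 0.     0.     0.     1.   ]]
[[337.   0. 276.]
 [  0. 337. 211.]
 [  0.   0.   1.]]
[[253.42906 175.8823 ]
 [348.6698  166.0781 ]
 [355.3672  231.13864]
 [260.12646 240.94284]] [[ 0.611  0.057  0.018]
 [ 0.642 -0.197  0.018]
 [ 0.468 -0.214  0.018]
 [ 0.438  0.035  0.018]]
```

View pics/crop.png

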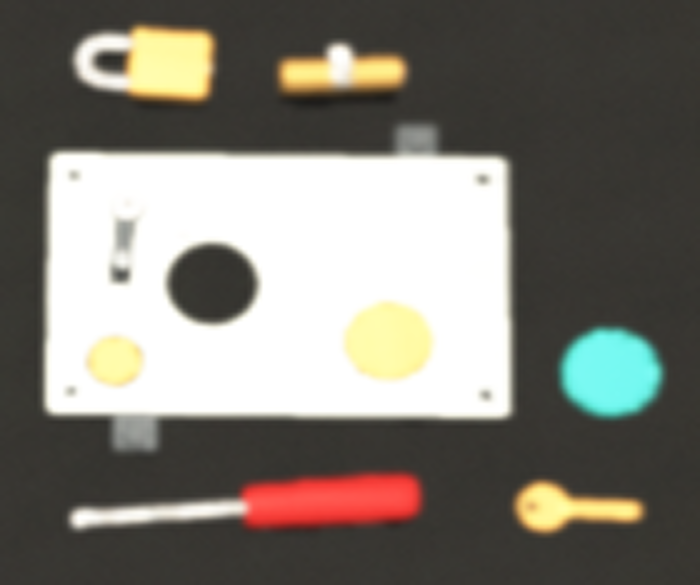

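The close crop confirms the brass disc on the plate at about (328,216), with a plain path to the nest at (292,203). I'll move in behind it.

Request:
move_arm(motion=[{"x": 5,"y": -2,"yaw": -9},{"x": 11,"y": -4,"yaw": -18},{"x": 17,"y": -6.3,"yaw": -27},{"x": 23,"y": -8.5,"yaw": -36},{"x": 29,"y": -10.8,"yaw": -45},{"x": 35,"y": -13,"yaw": -45},{"x": 38.7,"y": -14.4,"z": -0.6,"yaw": -45},{"x": 38.7,"y": -14.4,"z": -0.6,"yaw": -45},{"x": 38.7,"y": -14.4,"z": -0.6,"yaw": -45}], gripper=-0.48)

```text
invalid input at $.motion[0]: expected keys x, y, z, yaw
```

Run:
```python
from h import *
i=bot.camera("wrist");m=bot.camera_model("wrist");cv2.imwrite("pics/w1.png",i)
o=bot.get_obs();print(o["clock"],o["eef_pos"],o["tool_rot"],o["grip_width"],o["joint_pos"],o["ft_force"])
for n,z in [("medal",.024),("clip",.026),("small_tag",.0195)]:
    for r in bot.cut_out("wrist",n)[:3]:
        c=r["centre"];print(n,round(r["score"],2),np.round(c),r["mask"].sum(),ray("wrist",[c[1],c[0]],z,m)[0].round(4))
g=cv2.cvtColor(i,cv2.COLOR_BGR2GRAY);n,l,s,ce=cv2.connectedComponentsWithStats((g<70).astype(np.uint8))
for k in range(1,n):
    if s[k,4]>150:print("dark",s[k],ce[k].round(1),ray("wrist",ce[k],.018,m)[0].round(4))
```

```text
0.65 [ 0.20971817 -0.45392725  0.19505939] [9.76678390e-01 2.14707516e-01 6.25747718e-06 6.72120266e-05] 0.0852533692467096 [-1.13798995e+00  2.40520793e-01  5.03481989e-03  1.33517638e+00
 -1.66416724e-05  1.57081800e+00] [-0.18261341  0.23841615  0.19935482]
dark [   19     0   311   122 19211] [207.3  40.5] [ 0.3038 -0.3378  0.018 ]
dark [ 532    0   28   91 1803] [548.8  50.6] [ 0.4324 -0.6376  0.018 ]
dark [    0   187   560   233 61599] [239.6 319.9] [ 0.0255 -0.4882  0.018 ]
```

View pics/w1.png

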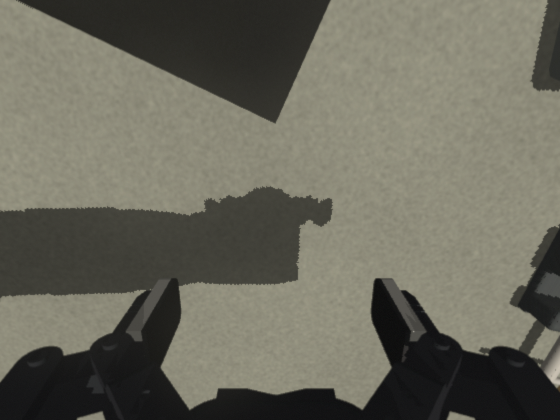

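The move was refused because every row needs all four keys. This picture only shows the start pose and the open fingers near (165,290) and (385,290).

Request:
move_arm(motion=[{"x": 5,"y": -2,"z": 0,"yaw": -9},{"x": 11,"y": -4,"z": 0,"yaw": -18},{"x": 17,"y": -6.3,"z": 0,"yaw": -27},{"x": 23,"y": -8.5,"z": 0,"yaw": -36},{"x": 29,"y": -10.8,"z": 0,"yaw": -45},{"x": 35,"y": -13,"z": 0,"yaw": -45},{"x": 38.7,"y": -14.4,"z": -0.6,"yaw": -45},{"x": 38.7,"y": -14.4,"z": -0.6,"yaw": -45},{"x": 38.7,"y": -14.4,"z": -0.6,"yaw": -45}], gripper=-0.48)

```text
clock: 1.92
eef_pos: [0.5002, -0.161, 0.2007]
tool_rot: [0.82, 0.572, -0.0, -0.0]
ft_force: [-0.3, -0.3, -1.0]
grip_width: 0.0222
grasp_force: 0.0
```

```bash
cat > look.py <<'E'
from h import *
import sys
i=bot.camera("wrist");m=bot.camera_model("wrist");cv2.imwrite(sys.argv[1],i)
o=bot.get_obs();print(o["clock"],o["eef_pos"],o["tool_rot"],o["grip_width"],o["joint_pos"],o["ft_force"])
for n,z in [("medal",.024),("clip",.026),("clip_peg",.045),("small_tag",.0195)]:
    for r in bot.cut_out("wrist",n)[:3]:
        c=r["centre"];print(n,round(r["score"],2),np.round(c),r["mask"].sum(),ray("wrist",[c[1],c[0]],z,m)[0].round(4))
g=cv2.cvtColor(i,cv2.COLOR_BGR2GRAY);n,l,s,ce=cv2.connectedComponentsWithStats((g<70).astype(np.uint8))
for k in range(1,n):
    if s[k,4]>150:print("dark",s[k],ce[k].round(1),ray("wrist",ce[k],.018,m)[0].round(4))
E
python3 look.py pics/w2.png
```

```text
1.975 [ 0.4998003  -0.16141892  0.2007773 ] [ 8.20416512e-01  5.71766138e-01 -4.22407777e-04 -2.26535499e-04] 0.022328250915294896 [-3.12134146e-01  2.89266164e-01  8.50864863e-02  1.36748860e+00
 -3.98347063e-04  1.61214457e+00] [ 0.19460502 -0.29270145  0.32028108]
medal 0.87 [155. 279.] 1733 [ 0.5118 -0.1381  0.024 ]
medal 0.76 [233. 135.] 1333 [ 0.3276 -0.1658  0.024 ]
medal 0.66 [247. 298.] 1167 [ 0.4957 -0.2455  0.024 ]
clip 0.59 [  1. 261.] 78 [ 5.452e-01 -5.000e-04  2.600e-02]
clip_peg 0.4 [  2. 261.] 89 [ 0.5436 -0.0052  0.045 ]
clip_peg 0.34 [ 70. 418.] 1698 [ 0.6594 -0.1064  0.045 ]
clip_peg 0.15 [  3. 386.] 65 [ 0.6447 -0.0433  0.045 ]
dark [     0      0    560    420 164919] [288.4 215.7] [ 0.4981 -0.2081  0.018 ]
dark [551   0   9  60 380] [556.   24.8] [ 0.8009 -0.1143  0.018 ]
```

View pics/w2.png

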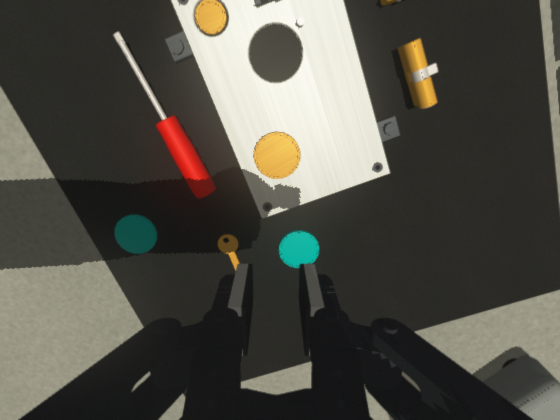

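The wrist view shows the medal at (277,155), the nest at (275,52), the stop pin at (300,22) and the small tag at (211,17). The turquoise disc at (300,250) lies off the plate on the bench. Next I fit the centres of the medal and nest.

```bash
cat > fit.py <<'E'
from h import *
import sys
def fit(i,m,seed,mask,z):
    n,l,s,ce=cv2.connectedComponentsWithStats(mask.astype(np.uint8));k=l[seed[1],seed[0]]
    if k==0: return None
    c=max(cv2.findContours((l==k).astype(np.uint8),0,cv2.CHAIN_APPROX_NONE)[0],key=len)[:,0]
    P=ray("wrist",c,z,m)[:,:2].astype(np.float32);(x,y),r=cv2.minEnclosingCircle(P)
    A=np.c_[2*P,np.ones(len(P))];q=np.linalg.lstsq(A.astype(float),(P**2).sum(1).astype(float),rcond=None)[0]
    return q[:2].round(4),np.sqrt(q[2]+q[0]**2+q[1]**2).round(4),r
E
python3 - <<'E'
from fit import *
i=cv2.imread("pics/w2.png");m=bot.camera_model("wrist");h=cv2.cvtColor(i,cv2.COLOR_BGR2HSV)
medal=fit(i,m,(277,155),(h[...,1]>110)&(h[...,2]>90),.024)
nest=fit(i,m,(275,52),(h[...,2]<110),.018)
tag=fit(i,m,(211,17),(h[...,1]>110)&(h[...,2]>90),.0195)
print(medal,nest,tag)
pin=ray("wrist",[(300,22)],.027,m)[0];cor=ray("wrist",[(389,173),(267,207),(378,167)],.018,m);print(pin,cor)
E
```

```text
(array([ 0.5097, -0.1384]), np.float64(0.024), 0.024653969332575798) (array([ 0.5426, -0.0452]), np.float64(0.0252), 0.025864532217383385) (array([0.4963, 0.0052]), np.float64(0.0145), 0.01520948950201273)
[ 0.57301568 -0.0294018   0.027     ] [[ 0.61785532 -0.20002852  0.018     ]
 [ 0.4789838  -0.19032392  0.018     ]
 [ 0.60828027 -0.18941253  0.018     ]]
```

Request:
move_arm(motion=[{"x": -2,"y": 0.2,"z": 4,"yaw": -0.8},{"x": -2,"y": 0.2,"z": 9,"yaw": -0.8},{"x": -2,"y": 0.2,"z": 14,"yaw": -0.8},{"x": -2,"y": 0.2,"z": 17,"yaw": -0.8},{"x": -2,"y": 0.2,"z": 17.6,"yaw": -0.8},{"x": -2,"y": 0.2,"z": 17.9,"yaw": -0.8},{"x": -2,"y": 0.2,"z": 18,"yaw": -0.8},{"x": -2,"y": 0.2,"z": 18,"yaw": -0.8}])

```text
clock: 3.18
eef_pos: [0.4966, -0.1807, 0.0223]
tool_rot: [0.816, 0.578, 0.001, 0.001]
ft_force: [-0.2, 0.3, -0.2]
grip_width: 0.0222
grasp_force: 0.0
```

Run:
```python
from h import *
i=bot.camera("wrist");m=bot.camera_model("wrist");cv2.imwrite("pics/w3.png",i)
o=bot.get_obs();print(o["clock"],o["eef_pos"],o["tool_rot"],o["ft_force"],o["grip_width"])
print(proj("wrist",[(.5097,-.1384,.024),(.5426,-.0452,.018)],m))
```

```text
3.225 [ 0.49645774 -0.18063964  0.02211701] [8.16157716e-01 5.77828199e-01 6.05848724e-04 8.87591785e-04] [-0.15351841 -0.15398769  0.10211849] 0.02238626184491022
[[272.74741989 176.21445521]
 [272.46019628 -38.55038523]]
```

View pics/w3.png

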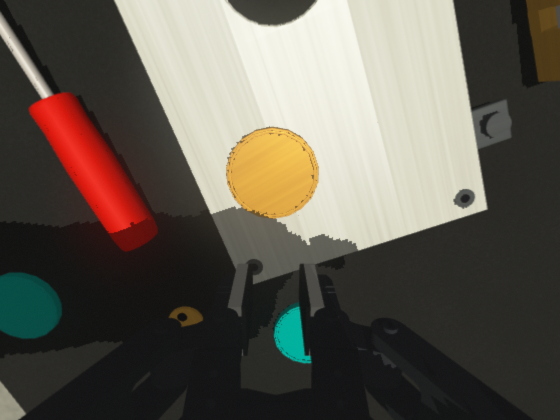

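The fingers straddle column 275 and the medal is centred at (272,172), so I shift about 1.5 mm left, lower slightly and push most of the way.

Request:
move_arm(motion=[{"x": 0.5,"y": -0.15,"z": 0.1,"yaw": 0},{"x": 0.9,"y": -0.15,"z": 0.1,"yaw": 0},{"x": 1.4,"y": -0.15,"z": 0.1,"yaw": 0},{"x": 2,"y": -0.15,"z": 0.1,"yaw": 0},{"x": 2.7,"y": -0.15,"z": 0.1,"yaw": 0},{"x": 3.4,"y": -0.15,"z": 0.1,"yaw": 0},{"x": 4.1,"y": -0.15,"z": 0.1,"yaw": 0},{"x": 4.8,"y": -0.15,"z": 0.1,"yaw": 0},{"x": 5.5,"y": -0.15,"z": 0.1,"yaw": 0},{"x": 6.2,"y": -0.15,"z": 0.1,"yaw": 0},{"x": 6.9,"y": -0.15,"z": 0.1,"yaw": 0},{"x": 7.5,"y": -0.15,"z": 0.1,"yaw": 0},{"x": 8,"y": -0.15,"z": 0.1,"yaw": 0},{"x": 8.4,"y": -0.15,"z": 0.1,"yaw": 0},{"x": 8.7,"y": -0.15,"z": 0.1,"yaw": 0},{"x": 8.7,"y": -0.15,"z": 0.1,"yaw": 0}])

```text
clock: 5.22
eef_pos: [0.5231, -0.0976, 0.02]
tool_rot: [0.816, 0.578, -0.0, 0.0]
ft_force: [0.3, -0.3, -0.5]
grip_width: 0.0221
grasp_force: 0.0
```

Run:
```python
from h import *
i=bot.camera("wrist");m=bot.camera_model("wrist");cv2.imwrite("pics/w4.png",i)
o=bot.get_obs();print(o["clock"],o["eef_pos"],o["tool_rot"],o["ft_force"],o["grip_width"])
print(proj("wrist",[(.5426,-.0452,.018)],m))
```

```text
5.275 [ 0.52307106 -0.09777406  0.01999703] [ 8.16145016e-01  5.77847134e-01 -3.97190866e-05  1.40287471e-05] [-0.74312765 -1.09217737  0.0314191 ] 0.021959145332144405
[[277.42090892 152.9235617 ]]
```

View pics/w4.png

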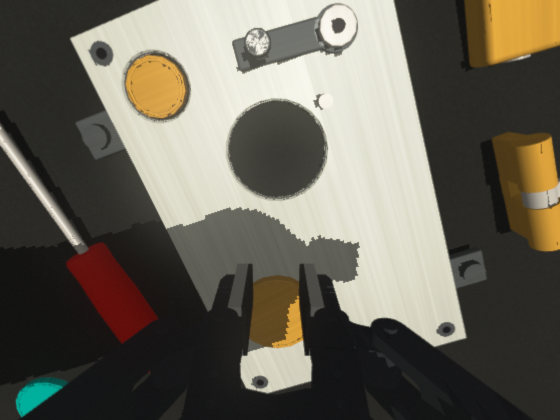

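The medal at (275,312) now sits below and behind the fingertips. The tips passed over it, because partly open they stand higher than the TCP. I check where it lies now.

Run:
```python
from h import *
m=bot.camera_model("wrist")
i=bot.camera("side");c=bot.cut_out("side","medal")
for r in c[:3]:print(r["score"],r["centre"],ray("side",r["centre"][::-1],.024)[0],r["mask"].sum())
print(proj("wrist",[(.5097,-.1384,.024)],m), proj("side",[(.5097,-.1384,.024)]))
print(ray("wrist",[(277,275),(277,347)],.024,m))
p=proj("side",[(.5231,-.0977,.02)])[0].astype(int);print(p)
a,b=max(p[1]-60,0),max(p[0]-80,0);cv2.imwrite("pics/s1.png",cv2.resize(i[a:a+120,b:b+160],None,fx=5,fy=5,interpolation=cv2.INTER_CUBIC))
```

```text
0.71 [230.2, 375.1] [ 0.3160233  -0.14812983  0.024     ] 228
0.49 [203.3, 310.3] [ 0.50460735 -0.11589162  0.024     ] 152
[[277.0112449  315.76081999]] [[313.62667007 197.8780264 ]]
[[ 0.51904295 -0.11170317  0.024     ]
 [ 0.50192571 -0.160576    0.024     ]]
[300 204]
```

View pics/s1.png

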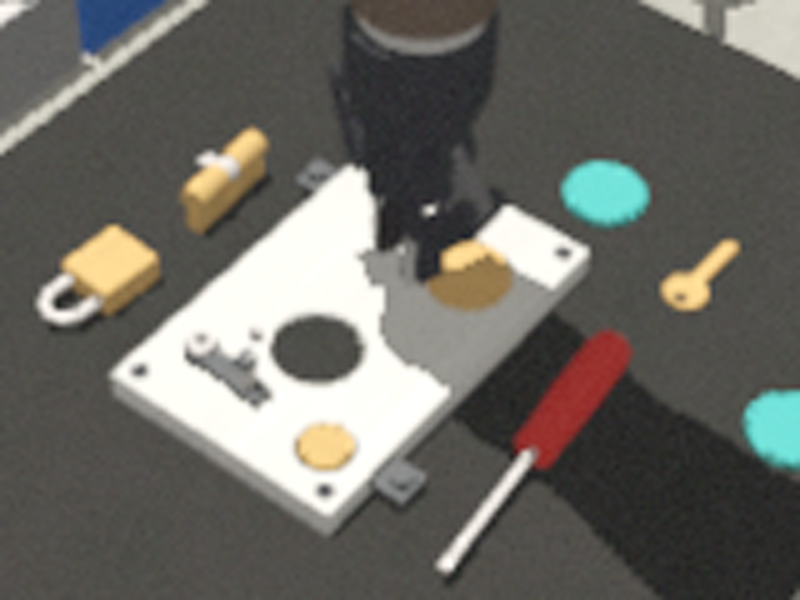

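The medal stayed essentially in place, at about (0.510,-0.136). I lift, go back, shut the fingers so the tip is exactly the TCP, and lower behind it again.

Request:
move_arm(motion=[{"x": 0,"y": 0,"z": -2,"yaw": 0},{"x": 0,"y": 0,"z": -4,"yaw": 0},{"x": -4,"y": 0.1,"z": -4,"yaw": 0},{"x": -8.7,"y": 0.1,"z": -4,"yaw": 0},{"x": -8.7,"y": 0.1,"z": -3,"yaw": 0},{"x": -8.7,"y": 0.1,"z": -1.5,"yaw": 0},{"x": -8.7,"y": 0.1,"z": -0.3,"yaw": 0},{"x": -8.7,"y": 0.1,"z": 0,"yaw": 0},{"x": -8.7,"y": 0.1,"z": 0,"yaw": 0}], gripper=-1)

```text
clock: 6.5
eef_pos: [0.4951, -0.1794, 0.0195]
tool_rot: [0.816, 0.578, -0.0, -0.0]
ft_force: [-0.2, -1.3, 0.3]
grip_width: 0.0003
grasp_force: 0.0
```

Run:
```python
from fit import *
i=bot.camera("wrist");m=bot.camera_model("wrist");cv2.imwrite("pics/w5.png",i);h=cv2.cvtColor(i,cv2.COLOR_BGR2HSV)
o=bot.get_obs();print(o["clock"],o["eef_pos"],o["tool_rot"],o["ft_force"],o["grip_width"])
c,r,_=fit(i,m,(275,160),(h[...,1]>110)&(h[...,2]>60),.024);print(c,r,proj("wrist",[(*c,.024)],m))
a=2*np.arctan2(o["tool_rot"][1],o["tool_rot"][0]);u=np.array([np.cos(a),np.sin(a)]);v=np.array([u[1],-u[0]]);t=o["eef_pos"][:2];N=np.array([.5426,-.0452])
print("medal",(c-t)@u,(c-t)@v,"nest",(N-t)@u,(N-t)@v)
```

```text
6.55 [ 0.4954322  -0.17967766  0.01997746] [ 8.15858890e-01  5.78251045e-01 -1.24181149e-06 -1.56505259e-05] [-0.51504499 -0.63677208 -0.56377221] -0.00035291139751091435
[ 0.5101 -0.1379] 0.0244 [[275.61285085 177.02819909]]
medal 0.04427772519889435 7.830026594108421e-07 nest 0.14250978842768705 -4.109556553370912e-05
```

View pics/w5.png

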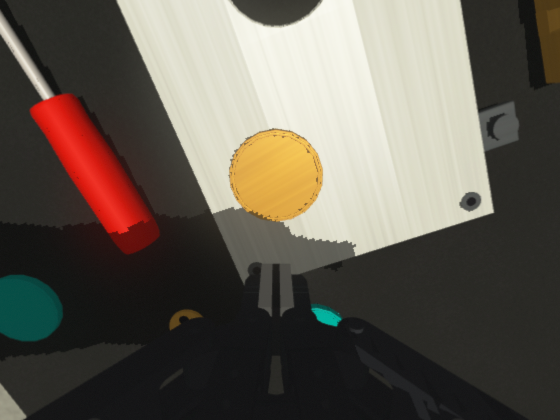

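The shut fingertips at (275,270), the medal at (275,175) and the nest are in line. I push again.

Request:
move_arm(motion=[{"x": 0.4,"y": 0,"z": 0,"yaw": 0},{"x": 0.7,"y": 0,"z": 0,"yaw": 0},{"x": 1.1,"y": 0,"z": 0,"yaw": 0},{"x": 1.6,"y": 0,"z": 0,"yaw": 0},{"x": 2.2,"y": 0,"z": 0,"yaw": 0},{"x": 2.9,"y": 0,"z": 0,"yaw": 0},{"x": 3.6,"y": 0,"z": 0,"yaw": 0},{"x": 4.3,"y": 0,"z": 0,"yaw": 0},{"x": 4.9,"y": 0,"z": 0,"yaw": 0},{"x": 5.3,"y": 0,"z": 0,"yaw": 0},{"x": 5.5,"y": 0,"z": 0,"yaw": 0},{"x": 5.5,"y": 0,"z": 0,"yaw": 0}])

```text
clock: 8.05
eef_pos: [0.5134, -0.1282, 0.02]
tool_rot: [0.816, 0.578, -0.0, 0.0]
ft_force: [0.3, 0.0, -0.3]
grip_width: -0.0001
grasp_force: 0.0
```

```bash
cat > meas.py <<'E'
from fit import *
import sys
i=bot.camera("wrist");m=bot.camera_model("wrist");cv2.imwrite(sys.argv[1],i);h=cv2.cvtColor(i,cv2.COLOR_BGR2HSV)
o=bot.get_obs();print(o["clock"],o["eef_pos"],o["ft_force"],o["grip_width"])
R=np.array([1-2*o["tool_rot"][1]**2,2*o["tool_rot"][0]*o["tool_rot"][1]]);u=R/np.linalg.norm(R);v=np.array([u[1],-u[0]]);t=o["eef_pos"][:2];N=np.array([.5426,-.0452])
s=proj("wrist",[(*(t+.037*u),.022)],m)[0].astype(int);print(s)
f=fit(i,m,tuple(s),(h[...,1]>110)&(h[...,2]>60),.024)
if f:print(f,"medal",(f[0]-t)@u,(f[0]-t)@v)
print("nest",(N-t)@u,(N-t)@v)
E
python3 meas.py pics/w6.png
```

```text
8.1 [ 0.51335604 -0.12837934  0.01999591] [ 0.37892903  0.29895016 -0.26556077] 3.6922112510391964e-05
[275 189]
nest 0.0881703381527012 -5.934875049659515e-05
```

View pics/w6.png

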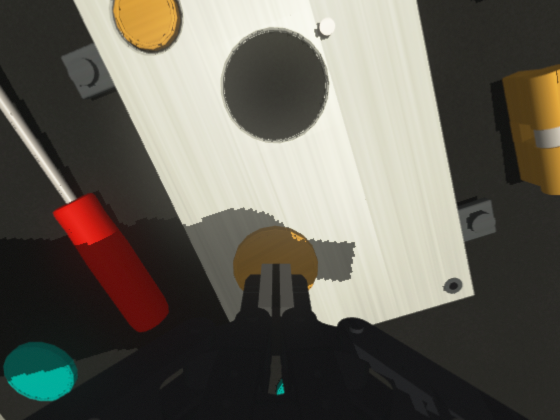

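Run:
```python
from h import *
m=bot.camera_model("wrist");o=bot.get_obs();t=o["eef_pos"]
u=np.array([.3315,.9434]);v=np.array([u[1],-u[0]])
for z in(.018,.024):
  P=ray("wrist",[(275,227),(233,265),(318,265),(275,264)],z,m)[:,:2]-t[:2];print(np.c_[P@u,P@v].round(4))
print(proj("wrist",[t,t+np.r_[.011*u,0],t+np.r_[.011*u,.006],t+np.r_[.011*u,.02],t+np.r_[0,0,.02],t-np.r_[.011*u,0]],m).round())
bot.camera("side")
for r in bot.cut_out("side","medal")[:3]:print(r["score"],r["centre"],ray("side",r["centre"][::-1],.024)[0])
i=bot.camera("side");cv2.imwrite("pics/s2.png",cv2.resize(i[144:264,220:380],None,fx=5,fy=5,interpolation=cv2.INTER_CUBIC))
```

```text
[[ 0.0134 -0.0003]
 [-0.0111 -0.0256]
 [-0.0111  0.0255]
 [-0.0104 -0.0004]]
[[ 0.0158 -0.0003]
 [-0.0079 -0.0247]
 [-0.0079  0.0246]
 [-0.0072 -0.0004]]
[[276. 250.]
 [276. 232.]
 [276. 236.]
 [276. 247.]
 [276. 266.]
 [276. 266.]]
0.61 [181.2, 338.1] [ 0.49405557 -0.2381279   0.024     ]
0.51 [198.6, 313.1] [ 0.50919566 -0.13521978  0.024     ]
0.46 [232.1, 373.3] [ 0.3164338  -0.13958384  0.024     ]
```

View pics/s2.png

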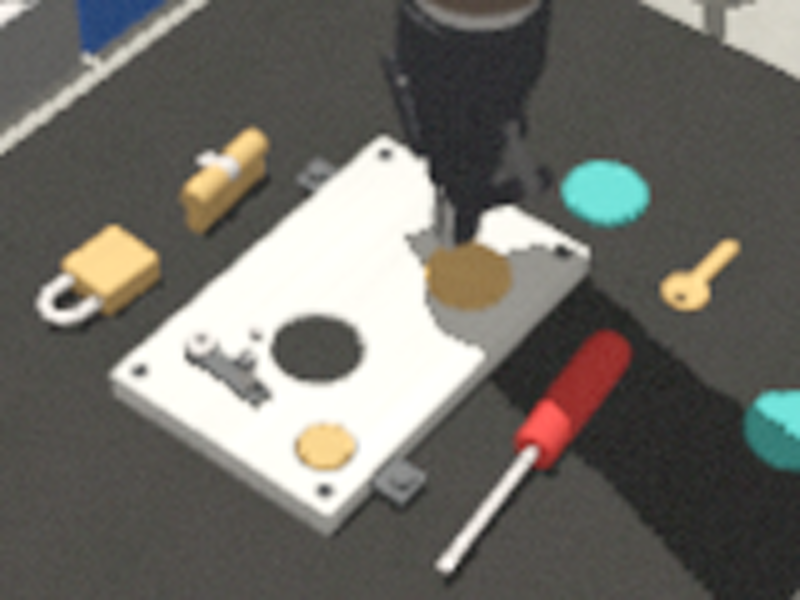

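The medal still hasn't moved, so the tips really are more than 4 mm above the commanded TCP height. I estimate the tip height from the side view.

Run:
```python
from h import *
t=bot.get_obs()["eef_pos"];u=np.array([.3315,.9434,0])
for d in(-.011,0,.011):
  p=proj("side",[t+d*u+[0,0,z] for z in(-.01,0,.01,.02)]);print(d,((p-[220,144])*5).round())
print(((proj("side",[(.5101,-.1379,.024),(.5426,-.0452,.0135)])-[220,144])*5).round())
```

```text
-0.011 [[467. 286.]
 [468. 274.]
 [469. 262.]
 [470. 249.]]
0 [[451. 293.]
 [452. 281.]
 [453. 269.]
 [454. 257.]]
0.011 [[435. 301.]
 [436. 289.]
 [437. 276.]
 [438. 264.]]
[[467. 270.]
 [318. 350.]]
```

The side view agrees: the tips seem 20 to 30 mm above the reported TCP. I go back behind the medal and lower in steps, watching the force.

Request:
move_arm(motion=[{"x": 0,"y": 0,"z": -1,"yaw": 0},{"x": -3,"y": 0,"z": -1,"yaw": 0},{"x": -6,"y": 0,"z": -1,"yaw": 0},{"x": -6,"y": 0,"z": 0,"yaw": 0},{"x": -6,"y": 0,"z": 0.3,"yaw": 0},{"x": -6,"y": 0,"z": 0.5,"yaw": 0},{"x": -6,"y": 0,"z": 0.6,"yaw": 0},{"x": -6,"y": 0,"z": 0.6,"yaw": 0}])

```text
clock: 9.25
eef_pos: [0.4936, -0.1844, 0.014]
tool_rot: [0.816, 0.578, 0.0, -0.0]
ft_force: [0.0, 0.2, -0.3]
grip_width: -0.0001
grasp_force: 0.0
```

Run:
```python
from h import *
o=bot.get_obs();t=o["eef_pos"];print(o["clock"],t,o["ft_force"],o["joint_pos"].round(3) if hasattr(o["joint_pos"],"round") else o["joint_pos"])
i=bot.camera("side");bot_m=bot.camera_model("side");T=np.array(bot_m["world_from_camera"]);print(T[:3,3],T[:3,2])
p=proj("side",[t+[0,0,z] for z in (0,.01,.02,.03,.04)]);p0=p[0].astype(int)-[40,45];print(((p-p0)*10).round())
cv2.imwrite("pics/s3.png",cv2.resize(i[p0[1]:p0[1]+60,p0[0]:p0[0]+80],None,fx=10,fy=10,interpolation=cv2.INTER_CUBIC))
```

```text
9.25 [ 0.49364685 -0.18442194  0.01400286] [ 0.01372099  0.18616899 -0.34185129] [-0.358  0.442 -0.21   0.918  0.     1.551]
[0.10158977 0.50499058 0.83398453] [ 0.40940497 -0.51703787 -0.75170433]
[[404. 458.]
 [407. 434.]
 [410. 410.]
 [413. 385.]
 [417. 360.]]
```

View pics/s3.png

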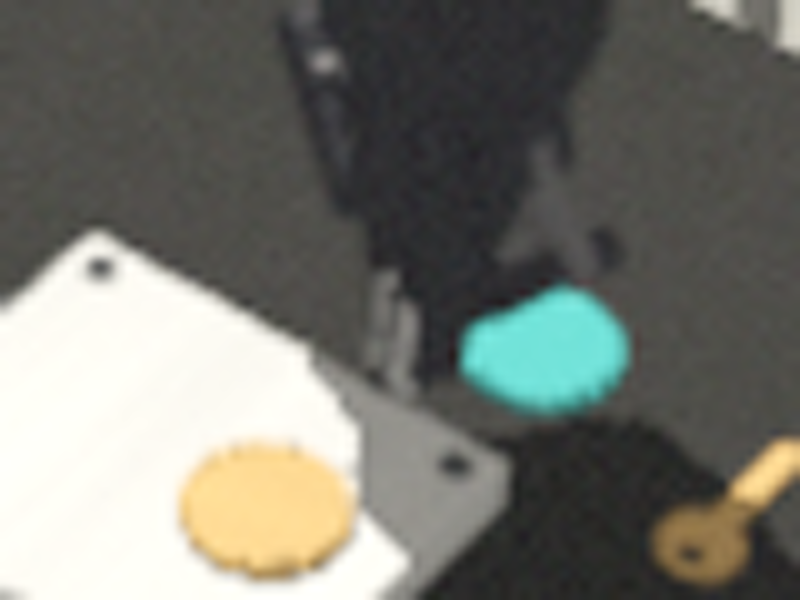

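The tip bottom shows at about (405,395), roughly 25 mm above the TCP's pixel (404,458). I continue down slowly.

Request:
move_arm(motion=[{"x": 0,"y": 0,"z": 0.5,"yaw": 0},{"x": 0,"y": 0,"z": 0.8,"yaw": 0},{"x": 0,"y": 0,"z": 1,"yaw": 0},{"x": 0,"y": 0,"z": 1.1,"yaw": 0},{"x": 0,"y": 0,"z": 1.2,"yaw": 0},{"x": 0,"y": 0,"z": 1.2,"yaw": 0}])

```text
clock: 10.05
eef_pos: [0.4935, -0.1849, 0.002]
tool_rot: [0.816, 0.578, -0.0, 0.0]
ft_force: [-0.1, 0.4, -0.5]
grip_width: -0.0002
grasp_force: 0.0
```

Request:
move_arm(motion=[{"x": 0,"y": 0,"z": 0.1,"yaw": 0},{"x": 0,"y": 0,"z": 0.2,"yaw": 0},{"x": 0,"y": 0,"z": 0.3,"yaw": 0},{"x": 0,"y": 0,"z": 0.4,"yaw": 0},{"x": 0,"y": 0,"z": 0.4,"yaw": 0}])

```text
clock: 10.68
eef_pos: [0.4933, -0.1848, -0.0021]
tool_rot: [0.816, 0.578, -0.0, -0.0]
ft_force: [0.0, 0.7, 0.1]
grip_width: -0.0002
grasp_force: 0.0
```

Run:
```python
from h import *
o=bot.get_obs();t=o["eef_pos"];print(o["clock"],t,o["ft_force"])
m=bot.camera_model("wrist");i=bot.camera("wrist");j=cv2.resize(i[120:300,170:390],None,fx=3,fy=3,interpolation=cv2.INTER_CUBIC);cv2.imwrite("pics/w7.png",j)
```

```text
10.675 [ 0.4933398  -0.18481881 -0.00212066] [0.04326389 0.73449114 0.08464876]
```

View pics/w7.png

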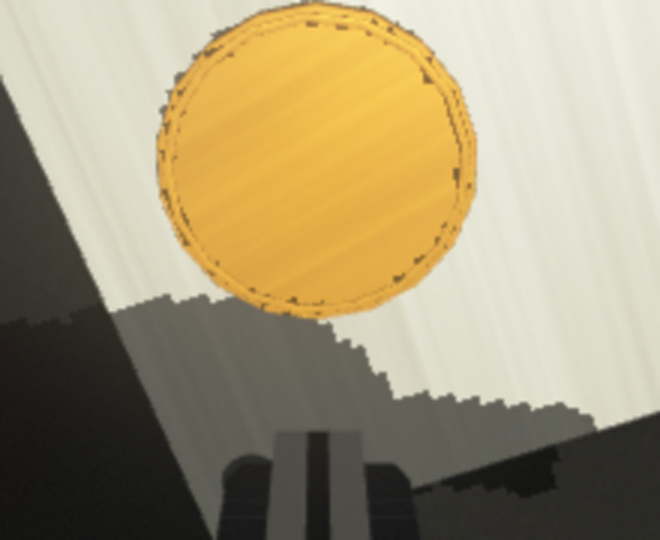

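I've now viewed 12 pictures, which is over the limit of 10, so I'll work from numbers from here on. This last one shows the medal at about (275,172) and the tip at (275,264) with no contact yet.

Request:
move_arm(motion=[{"x": 0,"y": 0,"z": 0.1,"yaw": 0},{"x": 0,"y": 0,"z": 0.2,"yaw": 0},{"x": 0,"y": 0,"z": 0.3,"yaw": 0},{"x": 0,"y": 0,"z": 0.3,"yaw": 0}])

```text
clock: 11.22
eef_pos: [0.4933, -0.1848, -0.0051]
tool_rot: [0.816, 0.578, -0.0, -0.0]
ft_force: [0.7, 0.7, 0.4]
grip_width: 0.0001
grasp_force: 0.0
```

Request:
move_arm(motion=[{"x": 0,"y": 0,"z": 0.1,"yaw": 0},{"x": 0,"y": 0,"z": 0.2,"yaw": 0},{"x": 0,"y": 0,"z": 0.2,"yaw": 0}])

```text
clock: 11.6
eef_pos: [0.4934, -0.1849, -0.0071]
tool_rot: [0.816, 0.578, -0.0, -0.0]
ft_force: [0.7, -0.0, -1.2]
grip_width: -0.0002
grasp_force: 0.0
```

Request:
move_arm(motion=[{"x": 0,"y": 0,"z": 0.1,"yaw": 0},{"x": 0,"y": 0,"z": 0.1,"yaw": 0}])

```text
clock: 11.85
eef_pos: [0.4934, -0.1848, -0.0081]
tool_rot: [0.816, 0.578, -0.0, -0.0]
ft_force: [-1.0, -0.2, -0.2]
grip_width: 0.0001
grasp_force: 0.0
```

Request:
move_arm(motion=[{"x": 0,"y": 0,"z": 0.1,"yaw": 0},{"x": 0,"y": 0,"z": 0.1,"yaw": 0}])

```text
clock: 12.1
eef_pos: [0.4934, -0.1848, -0.0091]
tool_rot: [0.816, 0.578, -0.0, -0.0]
ft_force: [-0.3, -0.4, 0.1]
grip_width: 0.0001
grasp_force: 0.0
```

Request:
move_arm(motion=[{"x": 0,"y": 0,"z": 0.1,"yaw": 0},{"x": 0,"y": 0,"z": 0.1,"yaw": 0}])

```text
clock: 12.35
eef_pos: [0.4933, -0.1848, -0.0101]
tool_rot: [0.816, 0.578, -0.0, -0.0]
ft_force: [0.6, -0.5, 0.4]
grip_width: 0.0
grasp_force: 0.0
```

Request:
move_arm(motion=[{"x": 0,"y": 0,"z": 0.1,"yaw": 0},{"x": 0,"y": 0,"z": 0.1,"yaw": 0}])

```text
clock: 12.6
eef_pos: [0.4934, -0.1848, -0.0111]
tool_rot: [0.816, 0.578, -0.0, -0.0]
ft_force: [0.1, 0.9, -0.1]
grip_width: 0.0002
grasp_force: 0.0
```

Request:
move_arm(motion=[{"x": 0,"y": 0,"z": 0.1,"yaw": 0},{"x": 0,"y": 0,"z": 0.1,"yaw": 0}])

```text
clock: 12.85
eef_pos: [0.4934, -0.1848, -0.0121]
tool_rot: [0.816, 0.578, -0.0, -0.0]
ft_force: [-0.2, 0.5, 0.0]
grip_width: -0.0001
grasp_force: 0.0
```

Request:
move_arm(motion=[{"x": 0,"y": 0,"z": 0.1,"yaw": 0},{"x": 0,"y": 0,"z": 0.1,"yaw": 0}])

```text
clock: 13.1
eef_pos: [0.4934, -0.1848, -0.0131]
tool_rot: [0.816, 0.578, -0.0, -0.0]
ft_force: [0.1, -0.5, -0.3]
grip_width: -0.0
grasp_force: 0.0
```

Request:
move_arm(motion=[{"x": 0,"y": 0,"z": 0.1,"yaw": 0},{"x": 0,"y": 0,"z": 0.1,"yaw": 0}])

```text
clock: 13.35
eef_pos: [0.4934, -0.1848, -0.0141]
tool_rot: [0.816, 0.578, -0.0, -0.0]
ft_force: [-0.2, 0.2, 0.3]
grip_width: 0.0002
grasp_force: 0.0
```

Request:
move_arm(motion=[{"x": 0,"y": 0,"z": 0.1,"yaw": 0},{"x": 0,"y": 0,"z": 0.1,"yaw": 0}])

```text
clock: 13.6
eef_pos: [0.4934, -0.1848, -0.0151]
tool_rot: [0.816, 0.578, -0.0, -0.0]
ft_force: [-0.9, 0.6, 0.5]
grip_width: 0.0001
grasp_force: 0.0
```

Run:
```python
from h import *
t=bot.get_obs()["eef_pos"];print(t)
i=bot.camera("side");p=proj("side",[t+[0,0,z] for z in (0,.01,.02,.03,.04)]);print(p.round(1))
x=int(round(p[2,0]));g=cv2.cvtColor(i,cv2.COLOR_BGR2GRAY)
for r in range(int(p[4,1])-8,int(p[0,1])+4):print(r,g[r,x-8:x+9])
print(proj("side",[(t[0],t[1],.018),(.4676,-.2002,.018),(.6176,-.2002,.018)]))
```

```text
[ 0.493385   -0.18480242 -0.01508172]
[[326.6 200.7]
 [326.9 198.3]
 [327.2 196. ]
 [327.6 193.6]
 [327.9 191.2]]
183 [104  85  72  79  76  83  90  57  44  42  49  45  43  49  46  44  50]
184 [136 116  91  78  87  98  91  63  46  41  44  41  41  46  44  51  45]
185 [148 145 125 107  97  99  83  78  52  47  43  48  43  41  41  44  44]
186 [147 147 147 138 116 105  92 115  91  54  41  44  50  43  47  47  42]
187 [201 148 147 137 121 114 103 133 116  63  49  42  46  50  45  50  63]
188 [232 146 148 140 123 114 101 129 116  57  47  44  49  49  55  69  78]
189 [242 201 147 146 139 113  94 130 113  48  43  43  40  55  73  78  81]
190 [253 242 218 200 137 108 104 128 106  44  50  49  48  52  63  66  66]
191 [252 252 242 203 133 105 115 126  94  47  50  46  54  89  98  51  38]
192 [252 244 205 145 135 114 122 123  89  45  47  60  85 115 132 112  83]
193 [247 232 145 148 145 131 125 128 101  71  93 107  94 100 119 134 128]
194 [232 219 143 147 147 144 140 140 133 122 135 135  78  54  76 124 150]
195 [220 205 160 149 146 148 148 147 146 147 148 142 116  98 104 133 148]
196 [221 217 189 141 146 147 146 151 150 150 148 149 146 136 140 147 147]
197 [221 220 202 150 149 151 149 149 150 149 148 147 146 151 149 146 142]
198 [221 220 210 178 149 148 146 150 148 149 147 148 149 151 144 144 144]
199 [222 222 214 181 148 148 150 148 147 148 149 150 150 146 143 142 133]
200 [222 223 208 190 204 150 149 149 148 149 149 147 146 142 143 135 101]
201 [219 209 191 208 246 205 150 149 148 150 148 145 143 141 133  99  51]
202 [201 177 191 237 254 246 221 203 149 151 145 140 141 133 101  55  44]
203 [159 191 238 254 254 254 254 246 207 147 144 144 133 100  52  40  45]
[[327.65971043 192.85181599]
 [338.12877205 194.02047579]
 [296.81189336 171.00273728]]
```

The tip bottom (row ~193) now coincides with the plate surface below it, so contact is near.

Request:
move_arm(motion=[{"x": 0,"y": 0,"z": 0.1,"yaw": 0},{"x": 0,"y": 0,"z": 0.1,"yaw": 0}])

```text
clock: 13.9
eef_pos: [0.4934, -0.1848, -0.0161]
tool_rot: [0.816, 0.578, -0.0, -0.0]
ft_force: [0.4, 0.0, 0.6]
grip_width: -0.0001
grasp_force: 0.0
```

Request:
move_arm(motion=[{"x": 0,"y": 0,"z": 0.1,"yaw": 0},{"x": 0,"y": 0,"z": 0.1,"yaw": 0}])

```text
clock: 14.15
eef_pos: [0.4934, -0.1848, -0.0171]
tool_rot: [0.816, 0.578, -0.0, -0.0]
ft_force: [0.3, 0.2, 0.4]
grip_width: -0.0001
grasp_force: 0.0
```

Now a short trial push, then I check whether the medal moved.

Request:
move_arm(motion=[{"x": 0.5,"y": 0,"z": 0,"yaw": 0},{"x": 1,"y": 0,"z": 0,"yaw": 0},{"x": 1.5,"y": 0,"z": 0,"yaw": 0},{"x": 2,"y": 0,"z": 0,"yaw": 0},{"x": 2.4,"y": 0,"z": 0,"yaw": 0},{"x": 2.7,"y": 0,"z": 0,"yaw": 0},{"x": 3,"y": 0,"z": 0,"yaw": 0},{"x": 3,"y": 0,"z": 0,"yaw": 0}])

```text
clock: 15.15
eef_pos: [0.5035, -0.1563, -0.017]
tool_rot: [0.816, 0.578, 0.0, -0.0]
ft_force: [0.6, 0.2, -0.5]
grip_width: -0.0001
grasp_force: 0.0
```

```bash
cat > meas.py <<'E'
from fit import *
import sys
i=bot.camera("wrist");m=bot.camera_model("wrist");cv2.imwrite(sys.argv[1],i);h=cv2.cvtColor(i,cv2.COLOR_BGR2HSV)
o=bot.get_obs();print(o["clock"],o["eef_pos"],o["ft_force"])
u=np.array([.3315,.9434]);v=np.array([u[1],-u[0]]);t=o["eef_pos"][:2];N=np.array([.5426,-.0452])
for r in bot.cut_out("wrist","medal")[:3]:
    k=r["mask"]&(h[...,0]>8)&(h[...,0]<35)&(h[...,1]>110)
    if k.sum()<300: continue
    rows,cols=np.where(k);print(r["score"],"bbox rows",rows.min(),rows.max(),"cols",cols.min(),cols.max())
    c=np.vstack([x[:,0] for x in cv2.findContours(k.astype(np.uint8),0,cv2.CHAIN_APPROX_NONE)[0]])
    P=(ray("wrist",c,float(sys.argv[2]) if len(sys.argv)>2 else .024,m)[:,:2]-t).astype(np.float32);(x,y),R=cv2.minEnclosingCircle(P);q=np.array([x,y])
    print("encl R",R,"u,v",q@u,q@v,"front",(P@u).max(),"lat",(P@v).min(),(P@v).max())
print("nest u,v",(N-t)@u,(N-t)@v)
E
python3 meas.py pics/m1.png
```

```text
15.2 [ 0.50349093 -0.15639765 -0.01699761] [-0.52476761  0.24086585 -0.20007672]
0.83 bbox rows 154 263 cols 218 331
encl R 0.025077080354094505 u,v 0.03775825979169458 -0.0004960250575095415 front 0.06249300986919552 lat -0.024848587037250403 0.024194989297911525
nest u,v 0.11786852327036056 3.347347952983515e-05
```

The medal moved 18 mm, so the tip height is now right. I keep pushing gently, stopping short of the nest.

Request:
move_arm(motion=[{"x": 0.3,"y": 0,"z": 0,"yaw": 0},{"x": 0.8,"y": 0,"z": 0,"yaw": 0},{"x": 1.4,"y": 0,"z": 0,"yaw": 0},{"x": 2,"y": 0,"z": 0,"yaw": 0},{"x": 2.6,"y": 0,"z": 0,"yaw": 0},{"x": 3.2,"y": 0,"z": 0,"yaw": 0},{"x": 3.8,"y": 0,"z": 0,"yaw": 0},{"x": 4.4,"y": 0,"z": 0,"yaw": 0},{"x": 5,"y": 0,"z": 0,"yaw": 0},{"x": 5.5,"y": 0,"z": 0,"yaw": 0},{"x": 6,"y": 0,"z": 0,"yaw": 0},{"x": 6.4,"y": 0,"z": 0,"yaw": 0},{"x": 6.8,"y": 0,"z": 0,"yaw": 0},{"x": 7,"y": 0,"z": 0,"yaw": 0},{"x": 7,"y": 0,"z": 0,"yaw": 0}])

```text
clock: 17.12
eef_pos: [0.5268, -0.0903, -0.017]
tool_rot: [0.816, 0.578, 0.0, -0.0]
ft_force: [-0.8, 0.3, 0.3]
grip_width: 0.0002
grasp_force: 0.0
```

```bash
python3 meas.py pics/m2.png
```

```text
17.175 [ 0.52673709 -0.09039949 -0.01700028] [ 0.1074324  -0.07790204  0.11246995]
0.87 bbox rows 152 263 cols 218 331
encl R 0.025870831683278084 u,v 0.03765388979027048 -0.0002795719815418136 front 0.06330331934429705 lat -0.024718804479390385 0.024176707090996206
nest u,v 0.04789975352457477 -1.8559650677000947e-05
```

Request:
move_arm(motion=[{"x": 0.2,"y": 0,"z": 0,"yaw": 0},{"x": 0.4,"y": 0,"z": 0,"yaw": 0},{"x": 0.6,"y": 0,"z": 0,"yaw": 0},{"x": 0.8,"y": 0,"z": 0,"yaw": 0},{"x": 0.9,"y": 0,"z": 0,"yaw": 0},{"x": 1,"y": 0,"z": 0,"yaw": 0},{"x": 1.05,"y": 0,"z": 0,"yaw": 0},{"x": 1.05,"y": 0,"z": 0,"yaw": 0}])

```text
clock: 18.23
eef_pos: [0.5302, -0.0806, -0.017]
tool_rot: [0.816, 0.578, 0.0, -0.0]
ft_force: [0.1, -0.2, -0.5]
grip_width: 0.0001
grasp_force: 0.0
```

```bash
python3 meas.py pics/m3.png .0195
```

```text
18.275 [ 0.53025836 -0.08061974 -0.01694726] [-0.00093751 -0.12807217  0.12837516]
0.56 bbox rows 153 259 cols 219 330
encl R 0.025121226906776428 u,v 0.037367572604306044 -0.00033103624992072625 front 0.062194110639579595 lat -0.025085665461048484 0.0242217920050025
nest u,v 0.0375062336480173 -9.853698006188623e-05
```

Request:
move_arm(motion=[{"x": 0.05,"y": 0,"z": 0,"yaw": 0},{"x": 0.1,"y": 0,"z": 0,"yaw": 0},{"x": 0.15,"y": 0,"z": 0,"yaw": 0},{"x": 0.15,"y": 0,"z": 0,"yaw": 0}])

```text
clock: 18.82
eef_pos: [0.5307, -0.0792, -0.017]
tool_rot: [0.816, 0.578, 0.0, 0.0]
ft_force: [-0.2, -0.6, 0.3]
grip_width: 0.0
grasp_force: 0.0
```

```bash
python3 meas.py pics/m4.png .0195
```

```text
18.875 [ 0.53070309 -0.07920456 -0.01699639] [-0.54974855 -0.10694806  0.51600559]
0.55 bbox rows 157 262 cols 221 329
encl R 0.024956190958619118 u,v 0.03576781480414793 -0.00026524755600839837 front 0.060492137805931274 lat -0.024404024666920304 0.02412183673940599
nest u,v 0.03602372779805863 -4.8962289419325965e-05
```

The medal stayed put while the tip advanced another 1.5 mm with no force, so it has dropped below the tip, centred within 0.3 mm. I lift off and measure the medal and clip.

Request:
move_arm(motion=[{"x": -0.5,"y": 0,"z": 0,"yaw": 0},{"x": -0.8,"y": 0,"z": -3,"yaw": 0},{"x": -1,"y": 0,"z": -8,"yaw": 0},{"x": -1,"y": 0,"z": -8,"yaw": 0},{"x": -1,"y": 0,"z": -8,"yaw": 0}])

```text
clock: 19.55
eef_pos: [0.5271, -0.0889, 0.0629]
tool_rot: [0.816, 0.578, 0.0, 0.0]
ft_force: [-0.2, -0.3, -0.6]
grip_width: -0.0001
grasp_force: 0.0
```

```bash
python3 meas.py pics/m5.png .0195
python3 - <<'E'
from fit import *
i=cv2.imread("pics/m5.png");m=bot.camera_model("wrist");h=cv2.cvtColor(i,cv2.COLOR_BGR2HSV);N=np.array([.5426,-.0452])
P0=np.array([.5876,-.0002])
for n in("clip","clip_peg","small_tag"):
  for r in bot.cut_out("wrist",n)[:2]:
    c=r["centre"];k=r["mask"];print(n,r["score"],c,k.sum(),[ray("wrist",c[::-1],z,m)[0].round(4) for z in(.026,.048)])
    if n=="clip":
      q=np.argwhere(k)[:,::-1];W=ray("wrist",q.astype(float),.026,m)[:,:2]-P0;print("ext",np.linalg.norm(W,axis=1).max(),np.degrees(np.arctan2(*W.mean(0)[::-1])))
print("pivot px",proj("wrist",[(*P0,.032)],m))
# nest rim gap: dark ring around medal, per direction
for a in range(0,360,30):
  d=np.array([np.cos(np.radians(a)),np.sin(np.radians(a))]);rr=np.arange(.022,.030,.0005)
  px=proj("wrist",[(*(N+x*d),.0195) for x in rr],m).round().astype(int);print(a,[(int(h[y,x,1])//26,int(h[y,x,2])//26) for x,y in px[::2]])
E
```

```text
19.6 [ 0.52641592 -0.08868289  0.06217193] [-1.01443544 -0.4134992  -0.02991027]
0.65 bbox rows 119 194 cols 238 312
encl R 0.024909328669309616 u,v 0.04624920915495604 -0.0003996030587702987 front 0.07104840136226266 lat -0.024979291321337225 0.024077099247276783
nest u,v 0.046386784521619054 0.0008534812961684682
clip 0.62 [67.7, 295.2] 2512 [array([0.5702, 0.0025, 0.026 ]), array([0.5687, 0.0014, 0.048 ])]
ext 0.049665998911412 170.4095958011171
clip_peg 0.58 [69.5, 292.5] 2671 [array([0.5684, 0.0021, 0.026 ]), array([0.567, 0.001, 0.048])]
small_tag 0.53 [186.2, 480.7] 3798 [array([ 0.6623, -0.1059,  0.026 ]), array([ 0.6513, -0.0959,  0.048 ])]
pivot px [[326.32777263  60.7378709 ]]
0 [(6, 9), (4, 4), (2, 3), (1, 6), (0, 8), (0, 9), (0, 9), (0, 9)]
30 [(6, 9), (6, 8), (2, 3), (2, 3), (1, 5), (0, 9), (0, 9), (0, 9)]
60 [(6, 9), (6, 9), (5, 6), (2, 3), (2, 3), (1, 6), (0, 9), (0, 9)]
90 [(6, 9), (6, 9), (6, 8), (4, 5), (2, 3), (1, 3), (1, 5), (1, 8)]
120 [(6, 9), (6, 8), (6, 8), (5, 7), (3, 3), (2, 3), (1, 5), (1, 8)]
150 [(6, 8), (6, 8), (6, 8), (6, 7), (5, 5), (2, 3), (1, 6), (1, 7)]
180 [(6, 8), (6, 8), (6, 8), (6, 8), (5, 6), (1, 6), (1, 7), (0, 8)]
210 [(6, 8), (6, 8), (6, 8), (6, 8), (4, 6), (1, 7), (0, 8), (0, 8)]
240 [(6, 8), (6, 8), (6, 8), (2, 6), (1, 7), (0, 8), (0, 8), (0, 8)]
270 [(6, 8), (6, 8), (5, 8), (1, 7), (0, 8), (0, 8), (0, 8), (0, 8)]
300 [(6, 8), (6, 8), (1, 6), (0, 8), (0, 8), (0, 8), (0, 8), (0, 8)]
330 [(6, 8), (4, 6), (1, 6), (0, 8), (0, 9), (0, 9), (0, 9), (0, 9)]
```

```bash
cat > clip.py <<'E'
from fit import *
P0=np.array([.5876,-.0002]);N=np.array([.5426,-.0452])
def circ(c,r,z):
    a=np.linspace(0,2*np.pi,40);return np.c_[c[0]+r*np.cos(a),c[1]+r*np.sin(a),np.full(40,z)]
def hull(I,P,m):cv2.fillConvexPoly(I,cv2.convexHull(proj("wrist",P,m).round().astype(np.int32)),1)
def clipangle(mask,m):
    best=[]
    for th in np.arange(-.1,1.65,.02):
        a=np.radians(225)-th;d=np.array([np.cos(a),np.sin(a)]);w=np.array([-d[1],d[0]])*.007
        I=np.zeros((420,560),np.uint8);B=[P0-.007*d+w,P0-.007*d-w,P0+.048*d+w,P0+.048*d-w]
        hull(I,[(*b,z) for b in B for z in(.021,.026)],m);pg=P0+.036*d
        hull(I,np.r_[circ(pg,.0045,.026),circ(pg,.0055,.048)],m);hull(I,np.r_[circ(P0,.0085,.026),circ(P0,.0085,.032)],m)
        best.append(((I&mask).sum()/((I|mask)>0).sum(),th))
    return max(best)
def seat(i,m):
    h=cv2.cvtColor(i,cv2.COLOR_BGR2HSV);s=proj("wrist",[(*N,.0195)],m)[0].astype(int);k=((h[...,1]>125)&(h[...,2]>60)).astype(np.uint8)
    n,l,_,_=cv2.connectedComponentsWithStats(k);k=(l==l[s[1],s[0]]).astype(np.uint8)
    c=max(cv2.findContours(k,0,cv2.CHAIN_APPROX_NONE)[0],key=len)[:,0];o=[]
    from scipy.optimize import least_squares
    U=cv2.undistortPoints(c.astype(float).reshape(-1,1,2),np.array(m["K"]),np.array(m["dist"])).reshape(-1,2);T=np.array(m["world_from_camera"]);D=np.c_[U,np.ones(len(U))]@T[:3,:3].T;O=T[:3,3]
    def f(p):
        n=np.array([p[3],p[4],1.]);C=np.array([N[0]+p[0],N[1]+p[1],p[2]]);X=O+D*(((C-O)@n)/(D@n))[:,None]
        return np.linalg.norm(X-C,axis=1)-.0248
    r=least_squares(f,[0,0,.02,0,0],loss="soft_l1",f_scale=.0005);print("medal dx,dy,z,tilt",r.x.round(4),"rms",np.sqrt((f(r.x)**2).mean()))
E
python3 - <<'E'
from clip import *
i=bot.camera("wrist");m=bot.camera_model("wrist");o=bot.get_obs();print(o["clock"],o["eef_pos"],o["joint_pos"])
for r in bot.cut_out("wrist","clip")[:1]+bot.cut_out("wrist","clip_peg")[:1]:
    s,th=clipangle(r["mask"].astype(np.uint8),m);a=np.radians(225)-th;print(s,th,P0+.036*np.array([np.cos(a),np.sin(a)]))
seat(i,m)
i0=cv2.imread("pics/w5.png")
E
```

```text
19.85 [ 0.52656246 -0.0885007   0.06195661] [-1.66529454e-01  4.02782312e-01 -1.28400934e-01  1.04173481e+00
  2.07428317e-05  1.74285505e+00]
0.048246102893173895 1.6200000000000003 [0.56342698 0.02647705]
0.8911205073995772 0.9200000000000003 [0.55192563 0.00463105]
medal dx,dy,z,tilt [-0.0001 -0.0008  0.0163  0.0253 -0.0251] rms 0.0002199872888754805
```

The fit puts the medal centred within 1 mm with its top low in the nest, so it is seated. The clip is open at 0.92 rad with its peg at (0.552,0.005). I go over to the +y side of the peg and lower.

Request:
move_arm(motion=[{"x": 4,"y": -0.8,"z": 0,"yaw": -9},{"x": 8,"y": -1.5,"z": 0,"yaw": -18},{"x": 11.9,"y": -2.3,"z": 0,"yaw": -27},{"x": 11.9,"y": -2.3,"z": 0,"yaw": -34},{"x": 11.9,"y": -2.3,"z": 2,"yaw": -34},{"x": 11.9,"y": -2.3,"z": 4.5,"yaw": -34},{"x": 11.9,"y": -2.3,"z": 6,"yaw": -34},{"x": 11.9,"y": -2.3,"z": 6.6,"yaw": -34},{"x": 11.9,"y": -2.3,"z": 6.6,"yaw": -34}])

```text
clock: 21.08
eef_pos: [0.5452, 0.0312, -0.0031]
tool_rot: [0.612, 0.791, -0.0, -0.0]
ft_force: [-0.8, 0.0, 0.1]
grip_width: 0.0002
grasp_force: 0.0
```

Request:
move_arm(motion=[{"x": -0.5,"y": 0,"z": 0,"yaw": 0},{"x": -0.9,"y": 0,"z": 0,"yaw": 0},{"x": -1.3,"y": 0,"z": 0,"yaw": 0},{"x": -1.7,"y": 0,"z": 0,"yaw": 0},{"x": -2.1,"y": 0,"z": 0,"yaw": 0},{"x": -2.5,"y": 0,"z": 0,"yaw": 0},{"x": -2.9,"y": 0,"z": 0,"yaw": 0},{"x": -3.3,"y": 0,"z": 0,"yaw": 0},{"x": -3.7,"y": 0,"z": 0,"yaw": 0},{"x": -3.9,"y": 0,"z": 0,"yaw": 0},{"x": -3.9,"y": 0,"z": 0,"yaw": 0}])

```text
clock: 22.45
eef_pos: [0.5554, -0.0069, -0.0028]
tool_rot: [0.612, 0.791, -0.0, 0.0]
ft_force: [0.4, -0.9, -0.4]
grip_width: -0.0005
grasp_force: 0.0
```

```bash
cat > ca.py <<'E'
from clip import *
i=bot.camera("wrist");m=bot.camera_model("wrist");o=bot.get_obs();print(o["clock"],o["eef_pos"],o["ft_force"])
for r in bot.cut_out("wrist","clip")[:2]+bot.cut_out("wrist","clip_peg")[:2]:
    s,th=clipangle(r["mask"].astype(np.uint8),m);print(r["score"],r["mask"].sum(),s,th)
bot.camera("top")
for n in("clip","clip_peg"):
  for r in bot.cut_out("top",n)[:2]:print("top",n,r["score"],ray("top",r["centre"][::-1],.03)[0].round(4),r["mask"].sum())
E
python3 ca.py
```

```text
22.5 [ 0.55515113 -0.00689452 -0.00288799] [-0.90603687 -0.26143727 -0.65125458]
0.81 1820 0.36881419234360413 0.14000000000000004
0.68 2815 0.0 1.6400000000000003
0.98 1812 0.3688639551192146 0.14000000000000004
```

Request:
move_arm(motion=[{"x": -0.2,"y": 0,"z": 0,"yaw": 0},{"x": -0.3,"y": 0,"z": 0,"yaw": 0},{"x": -0.4,"y": 0,"z": 0,"yaw": 0},{"x": -0.4,"y": 0,"z": 0,"yaw": 0}])

```text
clock: 23.25
eef_pos: [0.5563, -0.0102, -0.0029]
tool_rot: [0.612, 0.791, 0.0, 0.0]
ft_force: [1.0, 2.1, 0.2]
grip_width: -0.0001
grasp_force: 0.9
```

Request:
move_arm(motion=[{"x": -0.1,"y": 0,"z": 0,"yaw": 0},{"x": -0.1,"y": 0,"z": 0,"yaw": 0}])

```text
clock: 23.5
eef_pos: [0.5563, -0.0103, -0.0029]
tool_rot: [0.611, 0.791, 0.001, -0.001]
ft_force: [-0.4, 5.3, 0.8]
grip_width: 0.0001
grasp_force: 2.3
```

Request:
move_arm(motion=[{"x": -0.1,"y": 0,"z": 0,"yaw": 0},{"x": -0.1,"y": 0,"z": 0,"yaw": 0}])

```text
clock: 23.75
eef_pos: [0.5564, -0.0104, -0.0029]
tool_rot: [0.611, 0.792, 0.001, -0.001]
ft_force: [1.0, 7.8, 1.1]
grip_width: -0.0001
grasp_force: 3.4
```

The force rises while the tip no longer moves, so the clip is at its stop. I back away, lift and check.

Request:
move_arm(motion=[{"x": 0.6,"y": 0,"z": 0,"yaw": 0},{"x": 2,"y": 0,"z": 0,"yaw": 0},{"x": 3,"y": 0,"z": -2,"yaw": 0},{"x": 3,"y": 0,"z": -6,"yaw": 0},{"x": 0,"y": 0,"z": -10,"yaw": 0},{"x": -5,"y": 0,"z": -11,"yaw": 0},{"x": -7,"y": 0,"z": -11,"yaw": 0},{"x": -7,"y": 0,"z": -11,"yaw": 0}])

```text
clock: 24.75
eef_pos: [0.5735, -0.0808, 0.1061]
tool_rot: [0.612, 0.791, -0.0, -0.001]
ft_force: [0.6, 0.3, -0.1]
grip_width: -0.0001
grasp_force: 0.0
```

Run:
```python
from clip import *
i=bot.camera("wrist");m=bot.camera_model("wrist");cv2.imwrite("pics/end.png",i);o=bot.get_obs();print(o["clock"],o["eef_pos"],o["ft_force"])
for n in("clip","clip_peg"):
  for r in bot.cut_out("wrist",n)[:2]:print(n,r["score"],r["mask"].sum(),clipangle(r["mask"].astype(np.uint8),m))
seat(i,m)
for r in bot.cut_out("wrist","small_tag")[:3]:print("tag",r["score"],ray("wrist",r["centre"][::-1],.0195,m)[0].round(4))
```

```text
24.8 [ 0.57303334 -0.07975061  0.10585583] [-0.63032791  0.10460016 -0.49590187]
clip 0.59 1660 (np.float64(0.7894736842105263), np.float64(0.10000000000000003))
clip_peg 0.94 1591 (np.float64(0.7820088300220751), np.float64(0.10000000000000003))
medal dx,dy,z,tilt [-0.0017  0.0002  0.0145 -0.0979 -0.0972] rms 0.002385743950585026
tag 0.75 [0.4949 0.0081 0.0195]
```

Run:
```python
from clip import *
import clip
m=bot.camera_model("wrist");i=bot.camera("wrist")
k=bot.cut_out("wrist","clip_peg")[0]["mask"].astype(np.uint8)
P=P0.copy();res=[]
for dx in np.arange(-.003,.0031,.0015):
  for dy in np.arange(-.003,.0031,.0015):
    clip.P0=P+[dx,dy];res.append((*clipangle(k,m),round(dx,4),round(dy,4)))
for r in sorted(res,reverse=True)[:6]:print(np.round(r,3))
# dark bar pixels directly
h=cv2.cvtColor(i,cv2.COLOR_BGR2HSV);g=h[...,2]
for rad in(.016,.020,.024,.028,.044,.046):
  L=[]
  for a in np.arange(190,262,3):
    x,y=proj("wrist",[(P[0]+rad*np.cos(np.radians(a)),P[1]+rad*np.sin(np.radians(a)),.026)],m)[0].round().astype(int);L.append(int(g[y,x])//10)
  print(rad,L)
print(list(np.arange(190,262,3)))
```

```text
[0.886 0.    0.    0.002]
[ 0.878 -0.04  -0.002  0.002]
[ 0.87  -0.04   0.     0.003]
[0.858 0.04  0.002 0.002]
[ 0.857  0.    -0.002  0.   ]
[ 0.853 -0.06  -0.002  0.003]
0.016 [22, 12, 10, 12, 12, 12, 12, 12, 12, 12, 12, 12, 12, 12, 12, 12, 12, 11, 18, 23, 24, 24, 24, 24]
0.02 [24, 24, 24, 11, 10, 12, 12, 12, 12, 12, 12, 12, 12, 12, 12, 12, 11, 18, 24, 24, 24, 24, 24, 24]
0.024 [24, 24, 24, 24, 23, 10, 12, 12, 12, 12, 12, 12, 12, 12, 12, 12, 12, 24, 24, 24, 24, 24, 24, 24]
0.028 [24, 24, 24, 24, 24, 24, 10, 12, 12, 12, 12, 12, 12, 12, 11, 10, 13, 23, 24, 24, 24, 24, 24, 24]
0.044 [24, 24, 24, 24, 19, 8, 13, 23, 10, 11, 9, 11, 11, 11, 12, 23, 21, 14, 11, 23, 23, 23, 24, 23]
0.046 [24, 24, 24, 23, 11, 8, 24, 24, 14, 11, 11, 11, 11, 11, 18, 24, 16, 23, 8, 22, 23, 23, 24, 23]
[np.int64(190), np.int64(193), np.int64(196), np.int64(199), np.int64(202), np.int64(205), np.int64(208), np.int64(211), np.int64(214), np.int64(217), np.int64(220), np.int64(223), np.int64(226), np.int64(229), np.int64(232), np.int64(235), np.int64(238), np.int64(241), np.int64(244), np.int64(247), np.int64(250), np.int64(253), np.int64(256), np.int64(259)]
```

With a 2 mm calibration shift allowed, the clip fits best at 0 rad, which agrees with the hard stop felt. The arm is clear, so I hand in.

```bash
python3 -c "
from workcell import bot
print(bot.job_done())"
```

```text
the job is handed in; nothing more can be done
None
```

I handed the job in at about 25 s on the robot's clock: by measurement the blank lies seated in the 53 mm nest and the clip is closed on its stop over its edge, but the final state was checked by numbers only, since I had already viewed 12 pictures against the limit of 10, and the first push passes went over the blank because the fingertips stood about 35 to 41 mm above the reported TCP.

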